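# Slide the guide bar up to both sprung stops of the setting fixture

### The arm

A 6-joint arm with a two-finger parallel gripper is mounted at the origin on a cart in front of the work surface, level with it; the furniture and walls round the work are solid. World frame = base frame: x ahead of the robot, y to its left, z up, the work surface at z = 0. Lengths are in m, angles in rad, forces in N, time in s.
With the tool pointing down it reaches from about 0.325 to 0.875 m from the base axis. Payload 4.4 kg.
Tool frame: the origin (TCP) lies at the very end of the fingers, on their centre line; the grasp point (between the pads) lies 19 mm behind it (pinch_z is the z of the grasp point in the tool frame, in m); z points along the fingers, y is the line along which they close (so a half turn about z gives the same grasp; the last joint's range is limited). The gripper opens to 85 mm and grips with 20 to 120 N. Pads are 22 mm wide; open, the fingers measure 114 mm over their backs; the gripper's body (76 mm by 85 mm) begins 54 mm behind the grasp point. The pads swing forward as they close: fully open they stand 13 mm farther back than shut.
Start: joints at [-1.335, 0.207, 1.542, -0, 1.393, -0.15], TCP at [0.217, -0.533, 0.231] pointing down, gripper open.
Joint ranges: [-2.73, 2.73], [-0.86, 2.22], [0.23, 2.46], [-1.11, 4.25], [0.08, 2.63], [-2.82, 2.82]. Speed limits (rad/s): [2.79, 2.79, 3.14, 3.14, 3.14, 3.14].

### API

Orientations are given as [roll, pitch, yaw] about the fixed x, y, z axes, in that order (R = Rz(yaw) Ry(pitch) Rx(roll)).
In Python, from station import * gives the robot as it stands.
- The arm moves only by the tool send_rows, never from a script. Its argument "moves" is a list of rows, each an object of numbers: "wx", "wy", "wz": the turn, a rotation vector about the world's x, y, z in degrees; "dx", "dy", "dz": the shift along the world's x, y, z in cm; "grip": the opening, from 0 (shut) to 1 (fully open). In form: [{"wx": .., "wy": .., "wz": .., "dx": .., "dy": .., "dz": .., "grip": ..}, ...]. A call has exactly 5 rows; each row shifts and turns the commanded pose from where the row before left it; what a row does not reach is not made up. A row lasts 1/10 s, in which the tool goes at most 50 mm and 8.59 degrees, less where a joint would pass 70% of its speed; a pose out of reach is approached as far as the arm can. A call is refused whole if a number of a shift passes 5 or a number of a turn 8.59, either way. A call with a gripper value outside its range is refused whole. The fingers move at their own pace and stop on an object; the grip force is fixed at half the most. Time passes only in rows, so rows that do not move let the fingers close, or fill a call up. It gives the time, the measured TCP pose, the force, the opening and the grip force at its end, in the units of the state.
- state(): the state, without advancing time (a new reading comes with each control period).
- grab_frame(name): name is "scene" or "top"; returns a dict with "pixels" (480x640x3 uint8, red, green, blue), "intrinsics" (3x3 intrinsics, pixels), "k1" (the pictures are not rectified: a ray, as slopes to the right and down, at radius r is drawn at 1 + k1 r^2 times it, then the intrinsics apply), "origin" and "orientation" of the camera in the world. Camera axes: x right, y down, z forward; pixel columns grow to the right and rows downward; lengths in m; the calibration is good to about 2 mm. A picture is of the moment at which its call begins. There is no depth.
- sign_off(): hands the job in; it is judged then, once.
Trained networks look in the newest picture that a camera, given by its name, has taken for a name from the list of things; names that differ only in an ending like _2 or _b are one class to them, and where a whole thing is asked for, a point or a joint stands for the part that bears it (a point fixed in the world has none). Each returns a list of dicts, best first, with "conf" (0 to 1); they miss things now and then, are a little off and sometimes report something else, mostly with a low value. They report only what shows in the picture. A call takes as long as a camera call.
- trace(query, camera): "pixels" (480x640 bool, what is visible of it) and "box" ([left, top, right, bottom] in pixels, round what is visible of it).
The state is a dict: "t": time; "joint_positions": joint angles; "joint_velocities": joint speeds; "effort": joint torques, N m; "ee_pos": TCP position; "ee_rot": TCP orientation; "ft_force": force on the tool from outside, world axes, zero at the start; "moment": the same for the moment, N m; "gripper_width": finger opening in m; "grasp_force": force on a finger pad.
Only numpy, scipy, OpenCV 4.12 (cv2) and the standard library are available. Lean on these libraries where they do the work, as an engineer would, in place of code of your own. Each camera call takes 0.05 s, during which the arm holds its last target. There are 200 camera calls.

### The job

Product changeover: the two stop screws on the setting fixture are already set for the next product. Pick up the guide bar by its rib, lay it flat on the fixture plate in front of the stops with the rib up, and slide it gently toward them until one long side touches the sprung tips of both stops at once, so that it takes up their angle. Do not ram the delicate tips, leave the other things on the bench alone, and leave the bar lying there, let go and still in touch with both tips.

Things in the scene. Friction and masses are not known exactly. Their poses are not given: they have to be found in the camera images.
- jig: setting fixture, fixed to the bench: flat steel plate 215 mm (its x) by 320 mm (its y), 8 mm thick, with two stop blocks along its far edge. Origin at bench level, on the mid line between the stops; +x points toward the stops, z up. The plate spans x -110 to +105 and y -160 to +160 mm, top at z 8 mm. The tips of both stops lie between x +32 and +62 mm
- stop_a: left stop: aluminium block 30x34x26 mm, its screw ending in a round sprung tip 6.4 mm across, pointing to -x, 8 mm above the plate. Origin: foot of the block's front face, at x +70, y +90, z 8 mm of the fixture. The tip stands out 8 to 38 mm (set anew each time, not reported). It resists with 0.7 N at first touch, 1.1 N when pushed in 3 mm, then is solid; over 10 N harms it
- stop_b: right stop, same as stop_a, at x +70, y -90, z 8 mm of the fixture. Its screw is set independently of the other, so the line through the two tips may be skewed to the fixture by up to 0.17 rad
- bar: straight steel guide bar 40 mm wide (its x), 260 mm long (its y), 16 mm high, 0.5 to 0.7 kg, with a grip rib along the middle of its top, 16 mm wide (x), 80 mm long (y), 16 to 46 mm above the underside. It stands on two 2 mm glide pads at y -45 and +45 mm. Either long side may be used. Origin under its centre. Its sliding friction on the plate (2.6 to 5 N) exceeds the push of both tips. Starts right of the fixture
- bar_grip (a point): centre of the bar's grip rib, 31 mm above the bar's underside; the same axes as the bar
- pot_white: sample pot with white lid, 50x50x66 mm, standing at the back; leave alone; origin under its centre
- pot_blue: sample pot with blue lid, 50x50x66 mm, standing at the back; leave alone; origin under its centre
- calculator: pocket calculator, 118x68x15 mm, near the front edge; leave alone; origin under its centre
- tape: roll of tape lying flat, 100 mm across, 25 mm high, near the front edge; leave alone; origin under its centre
- stamp: date stamp standing on its foot, 25x42x76 mm; leave alone; origin under its centre
- pen: ball pen, 12x142x12 mm, lying between the bar and the fixture; leave alone; origin under its centre

How it is judged:
By the outcome, as a careful person would: the job done as asked, in the order asked, and still so for the second after the job is handed in, with the robot touching nothing.
It also fails if it takes over 67 s, if anything falls off the work surface, if the arm or the gripper's body presses on something with over 40 N, if the wrist force passes 120 N, or if a joint passes its speed limit or range.

## Working session

There is one attempt and no reset: what is moved stays moved. The work goes in short steps, Python scripts to look and compute and a tool call to move; the robot and the scene stay as the last step left them, time stands still between calls to the robot, and variables do not carry over. Pictures are saved under pics/ and viewed, at most 10 in all, crops included, and the job is handed in when it is done.

Besides the shell and the picture viewer there is one more tool, called after ">>>" by a JSON object that holds its "name" and its "arguments". send_rows: Moves the arm, as the interface text tells. Its arguments: {"type":"object","properties":{"moves":{"type":"array"}},"required":["moves"]}

```bash
mkdir -p pics; cat > h.py <<'E'
from station import *
import numpy as np, cv2
from scipy.spatial.transform import Rotation as R
def cam(n):
    f=grab_frame(n); return f
def rot(o):
    o=np.array(o,float)
    return o if o.shape==(3,3) else R.from_euler('xyz',o).as_matrix()
def px2w(f,uv,z):
    K=np.array(f["intrinsics"]);uv=np.array(uv,float).reshape(-1,1,2)
    n=cv2.undistortPoints(uv,K,np.array([f["k1"],0,0,0.]),None,None,None) if False else cv2.undistortPointsIter(uv,K,np.array([f["k1"],0,0,0.]),np.eye(3),np.eye(3),(3,50,1e-9))
    n=n.reshape(-1,2)
    d=np.c_[n,np.ones(len(n))]@rot(f["orientation"]).T
    o=np.array(f["origin"]); s=(z-o[2])/d[:,2]
    return (o+d*s[:,None])[:,:2]
def w2px(f,P):
    M=rot(f["orientation"]);o=np.array(f["origin"])
    p=(np.array(P,float)-o)@M
    return cv2.projectPoints(p,np.zeros(3),np.zeros(3),np.array(f["intrinsics"]),np.array([f["k1"],0,0,0.]))[0].reshape(-1,2)
E
python3 - <<'E'
from h import *
for n in("scene","top"):
    f=cam(n);cv2.imwrite(f"pics/{n}0.png",f["pixels"][:,:,::-1]);print(n,f["origin"],f["orientation"],f["k1"],f["intrinsics"])
    for q in("bar","bar_grip","jig","stop_a","pen","stamp","pot_white","tape"):
        print(q,[(round(d["conf"],2),np.round(d["box"]).tolist(),np.round(cv2.minAreaRect(np.argwhere(d["pixels"])[:,::-1].astype(np.float32))[0]).tolist()) for d in trace(q,n)[:3]])
print(state())
E
```

```text
scene [-0.19561364  0.9828302   0.77631263] [-2.08813542 -0.0033088  -2.48312522] -0.05387314269162661 [[613.12098883   0.         310.18024598]
 [  0.         613.12098883 234.02665691]
 [  0.           0.           1.        ]]
bar [(0.91, [357.0, 202.0, 429.0, 249.0], [395.0, 221.0])]
bar_grip [(0.83, [356.0, 202.0, 429.0, 247.0], [395.0, 221.0])]
jig [(0.83, [199.0, 229.0, 362.0, 322.0], [280.0, 266.0])]
stop_a [(0.62, [277.0, 228.0, 298.0, 245.0], [287.0, 236.0]), (0.51, [216.0, 259.0, 242.0, 278.0], [228.0, 264.0])]
pen [(0.44, [373.0, 237.0, 422.0, 255.0], [398.0, 247.0])]
stamp [(0.66, [309.0, 176.0, 320.0, 206.0], [315.0, 190.0])]
pot_white [(0.77, [208.0, 216.0, 225.0, 249.0], [216.0, 230.0])]
tape [(0.8, [274.0, 335.0, 329.0, 377.0], [302.0, 353.0]), (0.18, [356.0, 201.0, 430.0, 248.0], [395.0, 221.0])]
top [ 0.33046236 -0.04611052  1.10867686] [-2.89995158 -0.00447651 -1.49689584] -0.08504043250167437 [[509.32523392   0.         318.27867213]
 [  0.         509.32523392 240.69240069]
 [  0.           0.           1.        ]]
bar [(0.84, [395.0, 239.0, 453.0, 349.0], [423
[... 552 characters left out ...]
t': 0.9, 'joint_positions': array([-1.33448977e+00,  2.06567014e-01,  1.54144783e+00, -1.39394163e-05,
        1.39350602e+00, -1.50473647e-01]), 'joint_velocities': array([ 0.00015414, -0.00104185, -0.00101605,  0.00091317,  0.00040449,
       -0.00052676]), 'effort': array([-2.06249650e-03, -3.83047879e+01, -2.91975206e+01, -3.94273893e-04,
        7.88995148e-04, -4.99335911e-06]), 'ee_pos': array([ 0.21690068, -0.53255036,  0.23132522]), 'ee_rot': array([3.14152373e+00, 2.43275652e-05, 3.86782666e-01]), 'ft_force': array([-1.03585229e-04, -2.34293393e-01,  2.36987733e-01]), 'moment': array([ 0.05065048, -0.01720288,  0.01425111]), 'grasp_force': 0.0, 'gripper_width': 0.08540299353187387}
```

View pics/top0.png

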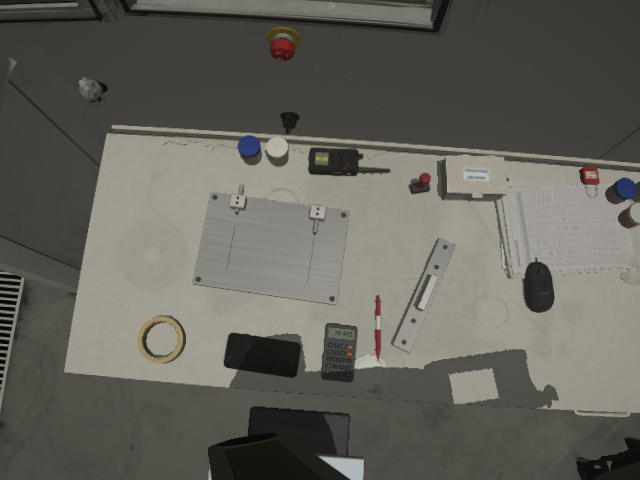

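View pics/scene0.png

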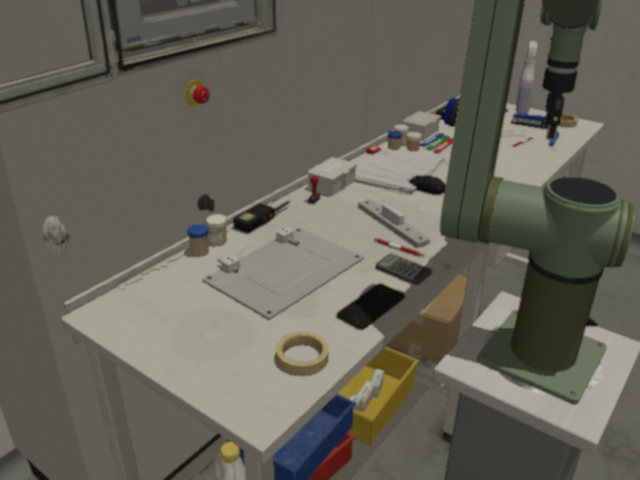

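```bash
cat >> h.py <<'E'
def rect(f,m,z):
    c=max(cv2.findContours(m.astype(np.uint8),cv2.RETR_EXTERNAL,cv2.CHAIN_APPROX_NONE)[0],key=cv2.contourArea).reshape(-1,2)
    w=px2w(f,c,z).astype(np.float32)*1000
    return cv2.minAreaRect(w),cv2.boxPoints(cv2.minAreaRect(w))
E
python3 - <<'E'
from h import *
f=cam("top")
for q,z in(("jig",.008),("bar",.016),("pen",.006),("stamp",.0),("calculator",.015)):
    d=trace(q,"top")[0]; r,b=rect(f,d["pixels"],z);print(q,round(d["conf"],2),r,b.round(0).tolist())
p=f["pixels"][:,:,::-1]
a=cv2.resize(p[170:310,190:355],None,fx=4.8,fy=4.2*4.8/4.2/1.2,interpolation=cv2.INTER_CUBIC)
a=cv2.resize(p[180:240,220:340],None,fx=6,fy=6,interpolation=cv2.INTER_CUBIC)
b=cv2.resize(p[235:355,390:460],None,fx=1.7,fy=1.7)
cv2.imwrite("pics/c1.png",a)
E
```

```text
jig 0.96 ((593.3273315429688, 69.93513488769531), (324.1017150878906, 244.25701904296875), 85.8575668334961) [[460.0, -83.0], [703.0, -101.0], [727.0, 223.0], [483.0, 240.0]]
bar 0.78 ((499.18670654296875, -268.0611572265625), (43.401573181152344, 261.6157531738281), 68.39666748046875) [[370.0, -240.0], [613.0, -336.0], [629.0, -296.0], [386.0, -200.0]]
pen 0.71 ((423.81292724609375, -172.90582275390625), (128.32565307617188, 12.917248725891113), 2.8955118656158447) [[359.0, -170.0], [360.0, -183.0], [488.0, -176.0], [488.0, -163.0]]
stamp 0.85 ((753.4483642578125, -258.7422790527344), (38.03327941894531, 59.25678253173828), 44.57112121582031) [[719.0, -251.0], [761.0, -293.0], [788.0, -267.0], [746.0, -224.0]]
calculator 0.67 ((361.6033020019531, -93.49618530273438), (67.95268249511719, 116.81610870361328), 88.49944305419922) [[302.0, -126.0], [419.0, -129.0], [421.0, -61.0], [304.0, -58.0]]
```

View pics/c1.png

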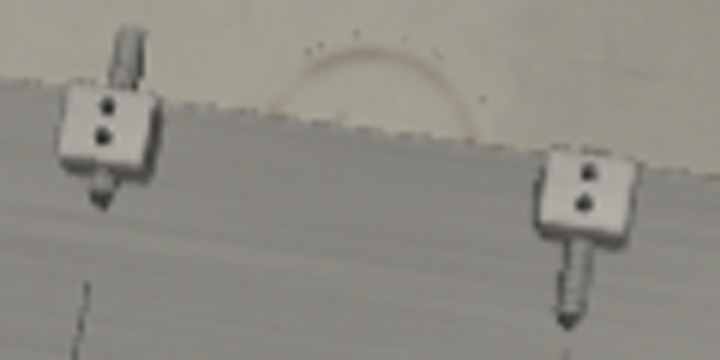

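```bash
cat > t.py <<'E'
from h import *
f=cam("top")
T=px2w(f,[[236.8,214.5],[314.7,234.5]],.016)*1000
print(T,np.linalg.norm(T[0]-T[1]),np.degrees(np.arctan2(*(T[0]-T[1])[::-1])))
# rib top centroid: bright top vs image; bar mask hull at base
o=np.array([583,70.4]);th=-0.0717;M=R.from_euler('z',th).as_matrix()[:2,:2]
print((T-o)@M)
C=[[x,y] for x in(-110,105) for y in(-160,160)]
W=(np.array(C)@M.T+o)/1000
print(w2px(f,np.c_[W,[.008]*4]))
E
python3 t.py
```

```text
[[646.00991748 155.5009712 ]
 [612.88992517 -22.15299439]] 180.71487315453734 79.43959193605022
[[ 56.75151041  89.39625868]
 [ 36.44349296 -90.17392205]]
[[336.72030511 304.8715185 ]
 [191.97067659 283.29670435]
 [349.71614363 210.72274446]
 [210.99964173 191.24978618]]
```

>>> {"name": "send_rows", "arguments": {"moves": [{"wz": -4.37,"dx": 2.83,"dy": 2.65,"dz": -0.8,"grip": 1},{"wz": -4.37,"dx": 2.83,"dy": 2.65,"dz": -0.8,"grip": 1},{"wz": -4.37,"dx": 2.83,"dy": 2.65,"dz": -0.8,"grip": 1},{"wz": -4.37,"dx": 2.83,"dy": 2.65,"dz": -0.8,"grip": 1},{"wz": -4.37,"dx": 2.83,"dy": 2.65,"dz": -0.8,"grip": 1}]}}

```text
validation failed for argument at $.mo...
```

>>> {"name": "send_rows", "arguments": {"moves": [{"wz": -4.37,"dx": 2.83,"dy": 2.6,"dz": -0.8,"grip": 1},{"wz": -4.37,"dx": 2.83,"dy": 2.6,"dz": -0.8,"grip": 1},{"wz": -4.37,"dx": 2.83,"dy": 2.6,"dz": -0.8,"grip": 1},{"wz": -4.37,"dx": 2.83,"dy": 2.6,"dz": -0.8,"grip": 1},{"wz": -4.37,"dx": 2.83,"dy": 2.6,"dz": -0.8,"grip": 1}]}}

```text
validation failed for argument at $.mo...
```

>>> {"name": "send_rows", "arguments": {"moves": [{"wx": 0,"wy": 0,"wz": -4.37,"dx": 2.83,"dy": 2.65,"dz": -0.8,"grip": 1},{"wx": 0,"wy": 0,"wz": -4.37,"dx": 2.83,"dy": 2.65,"dz": -0.8,"grip": 1},{"wx": 0,"wy": 0,"wz": -4.37,"dx": 2.83,"dy": 2.65,"dz": -0.8,"grip": 1},{"wx": 0,"wy": 0,"wz": -4.37,"dx": 2.83,"dy": 2.65,"dz": -0.8,"grip": 1},{"wx": 0,"wy": 0,"wz": -4.37,"dx": 2.83,"dy": 2.65,"dz": -0.8,"grip": 1}]}}

```text
t: 1.75
ee_pos: [0.3594, -0.399, 0.1912]
ee_rot: [3.141, -0.0, 0.002]
ft_force: [-0.0, -0.3, -0.5]
gripper_width: 0.0854
grasp_force: 0.0
```

>>> {"name": "send_rows", "arguments": {"moves": [{"wx": 0,"wy": 0,"wz": -4.37,"dx": 2.83,"dy": 2.6,"dz": -0.8,"grip": 1},{"wx": 0,"wy": 0,"wz": -4.37,"dx": 2.83,"dy": 2.6,"dz": -0.8,"grip": 1},{"wx": 0,"wy": 0,"wz": -4.37,"dx": 2.83,"dy": 2.6,"dz": -0.8,"grip": 1},{"wx": 0,"wy": 0,"wz": -4.37,"dx": 2.83,"dy": 2.6,"dz": -0.8,"grip": 1},{"wx": 0,"wy": 0,"wz": -4.37,"dx": 2.83,"dy": 2.6,"dz": -0.8,"grip": 1}]}}

```text
t: 2.25
ee_pos: [0.501, -0.2689, 0.1512]
ee_rot: [3.141, -0.001, -0.379]
ft_force: [0.0, -0.1, -0.2]
gripper_width: 0.0856
grasp_force: 0.0
```

```bash
python3 - <<'E'
from h import *
f=cam("top");p=f["pixels"][:,:,::-1];s=state();print(s["ee_pos"],s["ee_rot"])
c=np.array([499,-269.5])/1000
print(w2px(f,[[*c,.046],[*s["ee_pos"]]]))
cv2.imwrite("pics/c2.png",cv2.resize(p[225:365,360:500],None,fx=4,fy=4,interpolation=cv2.INTER_CUBIC))
E
```

```text
[ 0.50408778 -0.2641097   0.14974182] [-3.13651642e+00 -5.36685080e-04 -3.77652114e-01]
[[427.5461837  291.59582148]
 [436.33973109 281.04497581]]
```

View pics/c2.png

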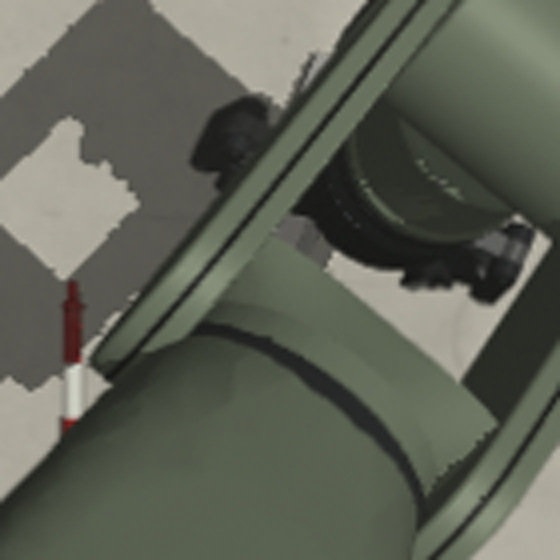

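>>> {"name": "send_rows", "arguments": {"moves": [{"wx": 0,"wy": 0,"wz": 0,"dx": 0,"dy": 0,"dz": 0,"grip": 1},{"wx": 0,"wy": 0,"wz": 0,"dx": 0,"dy": 0,"dz": -3,"grip": 1},{"wx": 0,"wy": 0,"wz": 0,"dx": 0,"dy": 0,"dz": -3,"grip": 1},{"wx": 0,"wy": 0,"wz": 0,"dx": 0,"dy": 0,"dz": -3,"grip": 1},{"wx": 0,"wy": 0,"wz": 0,"dx": 0,"dy": 0,"dz": -2,"grip": 1}]}}

```text
t: 2.8
ee_pos: [0.4981, -0.2705, 0.0395]
ee_rot: [-3.141, 0.002, -0.377]
ft_force: [0.1, -0.2, 0.8]
gripper_width: 0.0857
grasp_force: 0.0
```

>>> {"name": "send_rows", "arguments": {"moves": [{"wx": 0,"wy": 0,"wz": 0,"dx": 0,"dy": 0,"dz": -1.2,"grip": 1},{"wx": 0,"wy": 0,"wz": 0,"dx": 0,"dy": 0,"dz": -0.7,"grip": 1},{"wx": 0,"wy": 0,"wz": 0,"dx": 0,"dy": 0,"dz": 0,"grip": 1},{"wx": 0,"wy": 0,"wz": 0,"dx": 0,"dy": 0,"dz": 0,"grip": 1},{"wx": 0,"wy": 0,"wz": 0,"dx": 0,"dy": 0,"dz": 0,"grip": 0.6}]}}

```text
t: 3.3
ee_pos: [0.5009, -0.2709, 0.0237]
ee_rot: [3.141, -0.003, -0.376]
ft_force: [-0.2, -0.3, 0.4]
gripper_width: 0.0732
grasp_force: 0.0
```

>>> {"name": "send_rows", "arguments": {"moves": [{"wx": 0,"wy": 0,"wz": 0,"dx": 0,"dy": 0,"dz": 0,"grip": 0.4},{"wx": 0,"wy": 0,"wz": 0,"dx": 0,"dy": 0,"dz": 0,"grip": 0.3},{"wx": 0,"wy": 0,"wz": 0,"dx": 0,"dy": 0,"dz": 0,"grip": 0.2},{"wx": 0,"wy": 0,"wz": 0,"dx": 0,"dy": 0,"dz": 0,"grip": 0},{"wx": 0,"wy": 0,"wz": 0,"dx": 0,"dy": 0,"dz": 0,"grip": 0}]}}

```text
t: 3.8
ee_pos: [0.5, -0.2704, 0.0226]
ee_rot: [3.141, -0.0, -0.376]
ft_force: [-1.7, -0.1, 1.7]
gripper_width: 0.0148
grasp_force: 60.5
```

>>> {"name": "send_rows", "arguments": {"moves": [{"wx": 0,"wy": 0,"wz": 0,"dx": 0,"dy": 0,"dz": 0.5,"grip": 0},{"wx": 0,"wy": 0,"wz": 0,"dx": 0,"dy": 0,"dz": 1.5,"grip": 0},{"wx": 0,"wy": 0,"wz": 0,"dx": 0,"dy": 0,"dz": 3,"grip": 0},{"wx": 0,"wy": 0,"wz": 0,"dx": 0,"dy": 0,"dz": 3,"grip": 0},{"wx": 0,"wy": 0,"wz": 0,"dx": 0,"dy": 0,"dz": 2,"grip": 0}]}}

```text
t: 4.3
ee_pos: [0.5004, -0.2702, 0.1247]
ee_rot: [3.141, -0.002, -0.376]
ft_force: [0.4, 0.0, -5.5]
gripper_width: 0.0147
grasp_force: 59.5
```

>>> {"name": "send_rows", "arguments": {"moves": [{"wx": 0,"wy": 0,"wz": 3,"dx": 0.3,"dy": 1,"dz": 1,"grip": 0},{"wx": 0,"wy": 0,"wz": 5,"dx": 0.6,"dy": 2.2,"dz": 1,"grip": 0},{"wx": 0,"wy": 0,"wz": 6,"dx": 0.6,"dy": 2.3,"dz": 0,"grip": 0},{"wx": 0,"wy": 0,"wz": 6,"dx": 0.6,"dy": 2.3,"dz": 0,"grip": 0},{"wx": 0,"wy": 0,"wz": 6,"dx": 0.6,"dy": 2.3,"dz": 0,"grip": 0}]}}

```text
t: 4.8
ee_pos: [0.5263, -0.1676, 0.1424]
ee_rot: [-3.141, 0.001, 0.082]
ft_force: [0.1, -0.5, -5.9]
gripper_width: 0.0145
grasp_force: 59.5
```

>>> {"name": "send_rows", "arguments": {"moves": [{"wx": 0,"wy": 0,"wz": 6,"dx": 0.6,"dy": 2.3,"dz": 0,"grip": 0},{"wx": 0,"wy": 0,"wz": 6,"dx": 0.6,"dy": 2.3,"dz": 0,"grip": 0},{"wx": 0,"wy": 0,"wz": 6,"dx": 0.6,"dy": 2.3,"dz": 0,"grip": 0},{"wx": 0,"wy": 0,"wz": 6,"dx": 0.6,"dy": 2.3,"dz": 0,"grip": 0},{"wx": 0,"wy": 0,"wz": 6,"dx": 0.6,"dy": 2.3,"dz": 0,"grip": 0}]}}

```text
t: 5.3
ee_pos: [0.5562, -0.0527, 0.1422]
ee_rot: [-3.14, 0.001, 0.606]
ft_force: [-0.3, 0.5, -5.8]
gripper_width: 0.0149
grasp_force: 59.5
```

>>> {"name": "send_rows", "arguments": {"moves": [{"wx": 0,"wy": 0,"wz": 6,"dx": 0.6,"dy": 2.3,"dz": 0,"grip": 0},{"wx": 0,"wy": 0,"wz": 6,"dx": 0.6,"dy": 2.3,"dz": 0,"grip": 0},{"wx": 0,"wy": 0,"wz": 6,"dx": 0.6,"dy": 2.3,"dz": 0,"grip": 0},{"wx": 0,"wy": 0,"wz": 6,"dx": 0.6,"dy": 2.3,"dz": 0,"grip": 0},{"wx": 0,"wy": 0,"wz": 6,"dx": 0.6,"dy": 2.3,"dz": 0,"grip": 0}]}}

```text
t: 5.8
ee_pos: [0.5861, 0.0621, 0.1421]
ee_rot: [-3.14, 0.001, 1.13]
ft_force: [0.9, -0.3, -6.8]
gripper_width: 0.0148
grasp_force: 59.5
```

>>> {"name": "send_rows", "arguments": {"moves": [{"wx": 0,"wy": 0,"wz": 5,"dx": 0,"dy": 0,"dz": 0,"grip": 0},{"wx": 0,"wy": 0,"wz": 4,"dx": 0,"dy": 0,"dz": 0,"grip": 0},{"wx": 0,"wy": 0,"wz": 0,"dx": 0,"dy": 0,"dz": 0,"grip": 0},{"wx": 0,"wy": 0,"wz": 0,"dx": 0,"dy": 0,"dz": 0,"grip": 0},{"wx": 0,"wy": 0,"wz": 0,"dx": 0,"dy": 0,"dz": 0,"grip": 0}]}}

```text
t: 6.3
ee_pos: [0.5866, 0.0608, 0.1422]
ee_rot: [-3.141, 0.0, 1.281]
ft_force: [-0.3, -0.4, -5.5]
gripper_width: 0.015
grasp_force: 59.5
```

>>> {"name": "send_rows", "arguments": {"moves": [{"wx": 0,"wy": 0,"wz": 3,"dx": -0.15,"dy": 0.7,"dz": -2,"grip": 0},{"wx": 0,"wy": 0,"wz": 3,"dx": 0,"dy": 0.7,"dz": -3,"grip": 0},{"wx": 0,"wy": 0,"wz": 0,"dx": 0,"dy": 0,"dz": -3,"grip": 0},{"wx": 0,"wy": 0,"wz": 0,"dx": 0,"dy": 0,"dz": -1.5,"grip": 0},{"wx": 0,"wy": 0,"wz": 0,"dx": 0,"dy": 0,"dz": 0,"grip": 0}]}}

```text
t: 6.8
ee_pos: [0.5825, 0.0748, 0.0443]
ee_rot: [-3.135, 0.001, 1.386]
ft_force: [-1.0, 0.8, -6.7]
gripper_width: 0.015
grasp_force: 59.4
```

```bash
python3 - <<'E'
from h import *
import time
for i in range(3):
    f=cam("top");s=state();print(s["ee_pos"],s["ee_rot"],s["ft_force"],s["moment"])
p=f["pixels"][:,:,::-1]
cv2.imwrite("pics/c3.png",cv2.resize(p[175:315,185:355],None,fx=4,fy=4,interpolation=cv2.INTER_CUBIC))
for n in("top","scene"):
    if n=="scene":f=cam(n)
    for d in trace("bar",n)[:1]: print(n,d["conf"],rect(f,d["pixels"],.040))
E
```

```text
[0.58449266 0.07475337 0.04636073] [-3.13891020e+00  4.47365760e-04  1.38613533e+00] [ 0.18084782  0.25560642 -4.41610456] [-0.01755716 -0.03020226 -0.00284648]
[0.58614098 0.07473722 0.04797437] [ 3.14055659e+00 -1.72018710e-04  1.38621439e+00] [ 0.46813051 -0.52587054 -6.07687402] [ 0.03497896 -0.03291654 -0.02571273]
[0.58712929 0.07472492 0.0489978 ] [ 3.13825954e+00 -5.81584426e-04  1.38627334e+00] [ 1.10436558  0.08612368 -5.15178219] [-0.02784545 -0.0185284  -0.00357706]
top 0.79 (((570.7779541015625, -2.0945281982421875), (101.86507415771484, 42.62872314453125), 79.87242889404297), array([[540.8397  , -48.485542],
       [582.8042  , -55.9814  ],
       [600.7162  ,  44.296486],
       [558.7517  ,  51.792343]], dtype=float32))
scene 0.78 (((594.8313598632812, 74.22817993164062), (270.6731262207031, 82.49848175048828), 79.0737533569336), array([[528.6775  , -50.836403],
       [609.6804  , -66.473595],
       [660.9852  , 199.29276 ],
       [579.9823  , 214.92996 ]], dtype=float32))
```

View pics/c3.png

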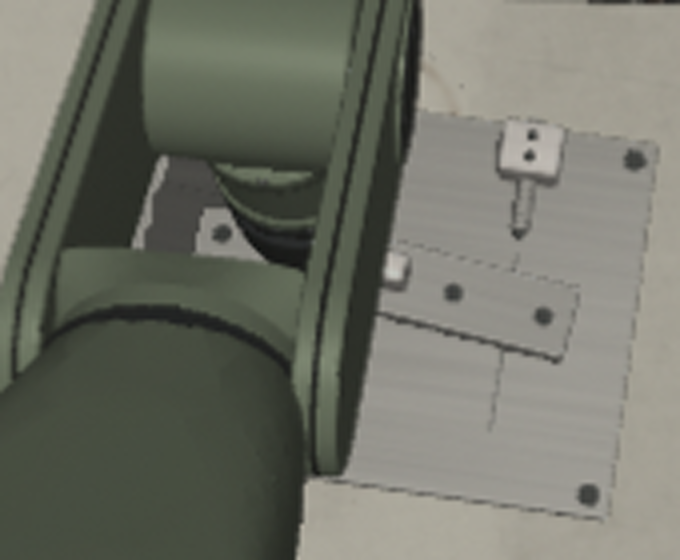

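>>> {"name": "send_rows", "arguments": {"moves": [{"wx": 0,"wy": 0,"wz": 0,"dx": 0,"dy": 0,"dz": -0.5,"grip": 0},{"wx": 0,"wy": 0,"wz": 0,"dx": 0,"dy": 0,"dz": -0.4,"grip": 0},{"wx": 0,"wy": 0,"wz": 0,"dx": 0,"dy": 0,"dz": -0.3,"grip": 0},{"wx": 0,"wy": 0,"wz": 0,"dx": 0,"dy": 0,"dz": -0.2,"grip": 0},{"wx": 0,"wy": 0,"wz": 0,"dx": 0,"dy": 0,"dz": -0.2,"grip": 0}]}}

```text
t: 7.6
ee_pos: [0.5852, 0.075, 0.0308]
ee_rot: [-3.141, 0.0, 1.387]
ft_force: [-1.1, -0.0, -5.2]
gripper_width: 0.0149
grasp_force: 59.7
```

>>> {"name": "send_rows", "arguments": {"moves": [{"wx": 0,"wy": 0,"wz": 0,"dx": 0,"dy": 0,"dz": 0,"grip": 0},{"wx": 0,"wy": 0,"wz": 0,"dx": 0,"dy": 0,"dz": 0,"grip": 0},{"wx": 0,"wy": 0,"wz": 0,"dx": 0,"dy": 0,"dz": 0,"grip": 0},{"wx": 0,"wy": 0,"wz": 0,"dx": 0,"dy": 0,"dz": 0,"grip": 0},{"wx": 0,"wy": 0,"wz": 0,"dx": 0,"dy": 0,"dz": 0,"grip": 0}]}}

```text
t: 8.1
ee_pos: [0.5854, 0.075, 0.0314]
ee_rot: [3.141, -0.0, 1.387]
ft_force: [0.4, -0.0, -5.9]
gripper_width: 0.0146
grasp_force: 59.5
```

```bash
cat > s.py <<'E'
from h import *
A=[]
for i in range(5):
    f=cam("top");s=state();A.append(np.r_[s["ee_pos"]*1000,np.degrees(s["ee_rot"][2]),s["ft_force"],s["moment"]])
A=np.array(A);print(s["t"],A.mean(0).round(3),A.std(0).round(3))
E
python3 s.py
```

```text
8.35 [ 5.85411e+02  7.49710e+01  3.13290e+01  7.94610e+01 -1.08000e-01
  4.10000e-01 -6.00800e+00  1.40000e-02  1.30000e-02  1.00000e-02] [0.009 0.008 0.016 0.001 0.423 0.406 0.503 0.033 0.028 0.023]
```

>>> {"name": "send_rows", "arguments": {"moves": [{"wx": 0,"wy": 0,"wz": 0,"dx": 0,"dy": 0,"dz": -0.05,"grip": 0},{"wx": 0,"wy": 0,"wz": 0,"dx": 0,"dy": 0,"dz": -0.04,"grip": 0},{"wx": 0,"wy": 0,"wz": 0,"dx": 0,"dy": 0,"dz": 0,"grip": 0},{"wx": 0,"wy": 0,"wz": 0,"dx": 0,"dy": 0,"dz": 0,"grip": 0},{"wx": 0,"wy": 0,"wz": 0,"dx": 0,"dy": 0,"dz": 0,"grip": 0}]}}

```text
t: 8.85
ee_pos: [0.5855, 0.075, 0.0306]
ee_rot: [3.141, -0.0, 1.387]
ft_force: [-1.2, 0.6, -2.4]
gripper_width: 0.0151
grasp_force: 59.9
```

```bash
python3 s.py
```

```text
9.1 [ 5.85493e+02  7.49650e+01  3.06600e+01  7.94630e+01 -1.35400e+00
 -1.59000e-01 -1.90800e+00 -1.70000e-02  2.83000e-01 -1.10000e-02] [0.007 0.01  0.008 0.002 0.249 0.413 0.481 0.027 0.022 0.024]
```

>>> {"name": "send_rows", "arguments": {"moves": [{"wx": 0,"wy": 0,"wz": 0,"dx": 0.2,"dy": -0.037,"dz": 0,"grip": 0},{"wx": 0,"wy": 0,"wz": 0,"dx": 0.4,"dy": -0.074,"dz": 0,"grip": 0},{"wx": 0,"wy": 0,"wz": 0,"dx": 0.4,"dy": -0.074,"dz": 0,"grip": 0},{"wx": 0,"wy": 0,"wz": 0,"dx": 0.4,"dy": -0.074,"dz": 0,"grip": 0},{"wx": 0,"wy": 0,"wz": 0,"dx": 0.3,"dy": -0.056,"dz": 0,"grip": 0}]}}

```text
t: 9.6
ee_pos: [0.6011, 0.0723, 0.0307]
ee_rot: [-3.138, -0.0, 1.387]
ft_force: [-7.0, 1.4, 3.8]
gripper_width: 0.0144
grasp_force: 60.7
```

>>> {"name": "send_rows", "arguments": {"moves": [{"wx": 0,"wy": 0,"wz": 0,"dx": 0.1,"dy": -0.018,"dz": 0,"grip": 0},{"wx": 0,"wy": 0,"wz": 0,"dx": 0.05,"dy": -0.01,"dz": 0,"grip": 0},{"wx": 0,"wy": 0,"wz": 0,"dx": 0.05,"dy": -0.01,"dz": 0,"grip": 0},{"wx": 0,"wy": 0,"wz": 0,"dx": 0,"dy": 0,"dz": 0,"grip": 0},{"wx": 0,"wy": 0,"wz": 0,"dx": 0,"dy": 0,"dz": 0,"grip": 0}]}}

```text
t: 10.1
ee_pos: [0.6028, 0.072, 0.0307]
ee_rot: [-3.138, -0.0, 1.387]
ft_force: [-6.6, 1.6, 3.4]
gripper_width: 0.0149
grasp_force: 61.0
```

```bash
sed -i 's/range(5)/range(8)/' s.py; cat >> s.py <<'E'
import sys
n=np.array([.983,-.183]);print("slide",((A[:,:2].mean(0)-[585.4,75.0])@n).round(2),"Fn",(A[:,4:6].mean(0)@n).round(2))
if len(sys.argv)>1:
    p=f["pixels"][:,:,::-1]
    cv2.imwrite(sys.argv[1],cv2.resize(p[195:265,280:350],None,fx=8,fy=8,interpolation=cv2.INTER_CUBIC))
E
python3 s.py pics/c4.png
```

```text
10.5 [ 6.02807e+02  7.19900e+01  3.06600e+01  7.94720e+01 -6.31100e+00
  8.44000e-01  4.37200e+00  2.11000e-01  1.13700e+00  9.00000e-03] [0.014 0.013 0.015 0.001 0.474 0.476 0.498 0.026 0.028 0.037]
slide 17.66 Fn -6.36
```

View pics/c4.png

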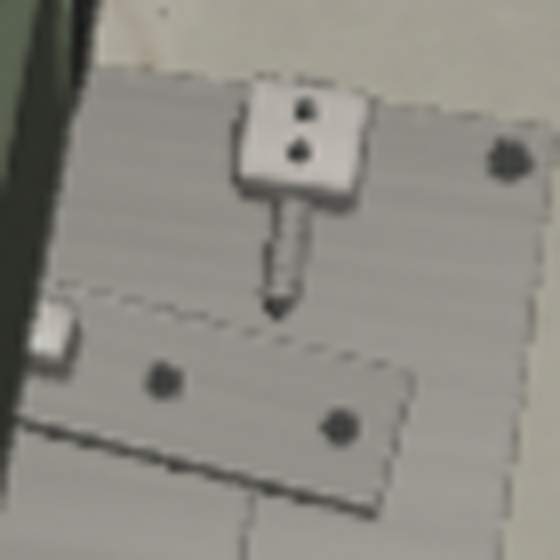

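>>> {"name": "send_rows", "arguments": {"moves": [{"wx": 0,"wy": 0,"wz": 0,"dx": 0,"dy": 0,"dz": 0.04,"grip": 0},{"wx": 0,"wy": 0,"wz": 0,"dx": 0.15,"dy": -0.028,"dz": 0,"grip": 0},{"wx": 0,"wy": 0,"wz": 0,"dx": 0.15,"dy": -0.028,"dz": 0,"grip": 0},{"wx": 0,"wy": 0,"wz": 0,"dx": 0.1,"dy": -0.018,"dz": 0,"grip": 0},{"wx": 0,"wy": 0,"wz": 0,"dx": 0.05,"dy": -0.01,"dz": 0,"grip": 0}]}}

```text
t: 11.0
ee_pos: [0.609, 0.0706, 0.0306]
ee_rot: [-3.141, -0.0, 1.387]
ft_force: [-4.0, 0.5, -0.6]
gripper_width: 0.0147
grasp_force: 60.3
```

```bash
python3 s.py
```

```text
11.4 [ 6.09051e+02  7.05490e+01  3.06630e+01  7.94550e+01 -2.44700e+00
  5.07000e-01 -2.18100e+00  1.60000e-01  5.38000e-01 -2.30000e-02] [0.015 0.013 0.006 0.003 0.729 0.27  0.812 0.029 0.083 0.02 ]
slide 24.06 Fn -2.5
```

>>> {"name": "send_rows", "arguments": {"moves": [{"wx": 0,"wy": 0,"wz": 0,"dx": 0.03,"dy": -0.005,"dz": 0,"grip": 0},{"wx": 0,"wy": 0,"wz": 0,"dx": 0.03,"dy": -0.005,"dz": 0,"grip": 0},{"wx": 0,"wy": 0,"wz": 0,"dx": 0,"dy": 0,"dz": 0,"grip": 0},{"wx": 0,"wy": 0,"wz": 0,"dx": 0,"dy": 0,"dz": 0,"grip": 0},{"wx": 0,"wy": 0,"wz": 0,"dx": 0,"dy": 0,"dz": 0,"grip": 0}]}}

```text
t: 11.9
ee_pos: [0.6097, 0.0704, 0.0307]
ee_rot: [3.141, 0.0, 1.387]
ft_force: [-0.9, -0.3, -5.2]
gripper_width: 0.0148
grasp_force: 59.7
```

```bash
python3 s.py
```

```text
12.3 [ 6.09691e+02  7.04140e+01  3.06930e+01  7.94620e+01 -1.70000e-01
  1.98000e-01 -4.95500e+00  2.90000e-02  8.00000e-02  2.50000e-02] [1.900e-02 1.000e-02 1.900e-02 1.000e-03 5.890e-01 4.610e-01 1.009e+00
 2.100e-02 6.100e-02 3.900e-02]
slide 24.72 Fn -0.2
```

>>> {"name": "send_rows", "arguments": {"moves": [{"wx": 0,"wy": 0,"wz": 0,"dx": 0.03,"dy": -0.006,"dz": 0,"grip": 0},{"wx": 0,"wy": 0,"wz": 0,"dx": 0.03,"dy": -0.006,"dz": 0,"grip": 0},{"wx": 0,"wy": 0,"wz": 0,"dx": 0,"dy": 0,"dz": 0,"grip": 0},{"wx": 0,"wy": 0,"wz": 0,"dx": 0,"dy": 0,"dz": 0,"grip": 0},{"wx": 0,"wy": 0,"wz": 0,"dx": 0,"dy": 0,"dz": 0,"grip": 0}]}}

```text
t: 12.8
ee_pos: [0.6099, 0.0704, 0.0307]
ee_rot: [-3.141, 0.0, 1.387]
ft_force: [-1.3, 0.7, -5.8]
gripper_width: 0.0151
grasp_force: 59.6
```

```bash
python3 s.py pics/c5.png
```

```text
13.2 [ 6.09996e+02  7.03950e+01  3.07020e+01  7.94590e+01 -8.03000e-01
  1.94000e-01 -5.69300e+00  1.60000e-02  1.25000e-01 -6.00000e-02] [0.023 0.017 0.014 0.002 0.361 0.465 0.4   0.032 0.024 0.018]
slide 25.02 Fn -0.82
```

View pics/c5.png

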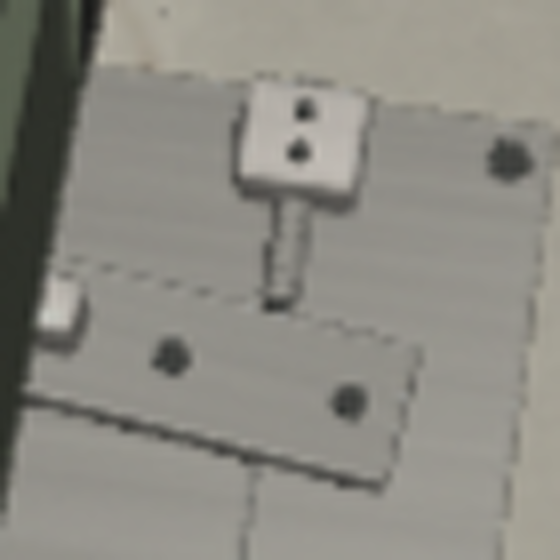

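>>> {"name": "send_rows", "arguments": {"moves": [{"wx": 0,"wy": 0,"wz": 0,"dx": 0.03,"dy": -0.006,"dz": 0,"grip": 0},{"wx": 0,"wy": 0,"wz": 0,"dx": 0.03,"dy": -0.006,"dz": 0,"grip": 0},{"wx": 0,"wy": 0,"wz": 0,"dx": 0,"dy": 0,"dz": 0,"grip": 0},{"wx": 0,"wy": 0,"wz": 0,"dx": 0,"dy": 0,"dz": 0,"grip": 0},{"wx": 0,"wy": 0,"wz": 0,"dx": 0,"dy": 0,"dz": 0,"grip": 0}]}}

```text
t: 13.7
ee_pos: [0.6107, 0.0703, 0.0307]
ee_rot: [-3.141, -0.0, 1.387]
ft_force: [-0.1, 0.3, -5.5]
gripper_width: 0.0148
grasp_force: 59.5
```

```bash
python3 s.py
```

```text
14.1 [ 6.10666e+02  7.02830e+01  3.07600e+01  7.94600e+01 -9.82000e-01
  5.33000e-01 -5.97900e+00  4.80000e-02  1.41000e-01 -5.70000e-02] [0.015 0.015 0.01  0.001 0.558 0.315 0.698 0.024 0.025 0.04 ]
slide 25.7 Fn -1.06
```

>>> {"name": "send_rows", "arguments": {"moves": [{"wx": 0,"wy": 0,"wz": 0,"dx": 0.03,"dy": -0.006,"dz": 0,"grip": 0},{"wx": 0,"wy": 0,"wz": 0,"dx": 0.03,"dy": -0.006,"dz": 0,"grip": 0},{"wx": 0,"wy": 0,"wz": 0,"dx": 0,"dy": 0,"dz": 0,"grip": 0},{"wx": 0,"wy": 0,"wz": 0,"dx": 0,"dy": 0,"dz": 0,"grip": 0},{"wx": 0,"wy": 0,"wz": 0,"dx": 0,"dy": 0,"dz": 0,"grip": 0}]}}

```text
t: 14.6
ee_pos: [0.6111, 0.0702, 0.0307]
ee_rot: [-3.141, -0.0, 1.387]
ft_force: [-1.6, -0.1, -6.4]
gripper_width: 0.0149
grasp_force: 59.5
```

```bash
python3 s.py
```

```text
15.0 [ 6.11207e+02  7.01910e+01  3.07340e+01  7.94640e+01 -1.29000e+00
  4.79000e-01 -5.86800e+00  1.59000e-01  2.74000e-01 -1.60000e-02] [0.022 0.012 0.011 0.003 0.622 0.694 0.46  0.018 0.028 0.051]
slide 26.25 Fn -1.36
```

>>> {"name": "send_rows", "arguments": {"moves": [{"wx": 0,"wy": 0,"wz": -0.13,"dx": 0.025,"dy": -0.005,"dz": 0,"grip": 0},{"wx": 0,"wy": 0,"wz": -0.13,"dx": 0.025,"dy": -0.005,"dz": 0,"grip": 0},{"wx": 0,"wy": 0,"wz": 0,"dx": 0,"dy": 0,"dz": 0,"grip": 0},{"wx": 0,"wy": 0,"wz": 0,"dx": 0,"dy": 0,"dz": 0,"grip": 0},{"wx": 0,"wy": 0,"wz": 0,"dx": 0,"dy": 0,"dz": 0,"grip": 0}]}}

```text
t: 15.5
ee_pos: [0.6118, 0.0701, 0.0308]
ee_rot: [-3.142, -0.0, 1.382]
ft_force: [-1.5, 1.8, -6.7]
gripper_width: 0.015
grasp_force: 59.5
```

```bash
python3 s.py
```

```text
15.9 [ 6.11759e+02  7.00930e+01  3.07600e+01  7.92020e+01 -1.64000e+00
  1.59300e+00 -6.12400e+00  2.94000e-01  3.05000e-01  1.50000e-02] [0.015 0.028 0.014 0.002 0.321 0.488 0.331 0.013 0.024 0.03 ]
slide 26.81 Fn -1.9
```

>>> {"name": "send_rows", "arguments": {"moves": [{"wx": 0,"wy": 0,"wz": 0,"dx": 0,"dy": 0,"dz": -0.02,"grip": 0},{"wx": 0,"wy": 0,"wz": 0,"dx": 0,"dy": 0,"dz": -0.02,"grip": 0},{"wx": 0,"wy": 0,"wz": 0,"dx": 0,"dy": 0,"dz": 0,"grip": 0},{"wx": 0,"wy": 0,"wz": 0,"dx": 0,"dy": 0,"dz": 0,"grip": 0},{"wx": 0,"wy": 0,"wz": 0,"dx": 0,"dy": 0,"dz": 0,"grip": 0}]}}

```text
t: 16.4
ee_pos: [0.6119, 0.07, 0.0307]
ee_rot: [3.141, -0.0, 1.382]
ft_force: [-3.5, 1.1, -0.8]
gripper_width: 0.0147
grasp_force: 59.9
```

```bash
python3 s.py
```

```text
16.8 [ 6.11883e+02  7.00370e+01  3.06580e+01  7.92020e+01 -3.12900e+00
  1.03900e+00 -1.53500e+00  2.65000e-01  6.14000e-01 -1.00000e-02] [0.016 0.017 0.011 0.001 0.335 0.217 0.754 0.025 0.051 0.022]
slide 26.94 Fn -3.27
```

Seated on the plate with both tips pressed. Release slowly and retreat upward.

>>> {"name": "send_rows", "arguments": {"moves": [{"wx": 0,"wy": 0,"wz": 0,"dx": 0,"dy": 0,"dz": 0,"grip": 0.2},{"wx": 0,"wy": 0,"wz": 0,"dx": 0,"dy": 0,"dz": 0,"grip": 0.3},{"wx": 0,"wy": 0,"wz": 0,"dx": 0,"dy": 0,"dz": 0,"grip": 0.4},{"wx": 0,"wy": 0,"wz": 0,"dx": 0,"dy": 0,"dz": 0,"grip": 0.5},{"wx": 0,"wy": 0,"wz": 0,"dx": 0,"dy": 0,"dz": 0,"grip": 0.5}]}}

```text
t: 17.3
ee_pos: [0.6126, 0.0699, 0.0309]
ee_rot: [3.14, -0.0, 1.382]
ft_force: [-0.6, -0.9, -0.8]
gripper_width: 0.043
grasp_force: 0.0
```

>>> {"name": "send_rows", "arguments": {"moves": [{"wx": 0,"wy": 0,"wz": 0,"dx": 0,"dy": 0,"dz": 1,"grip": 0.5},{"wx": 0,"wy": 0,"wz": 0,"dx": 0,"dy": 0,"dz": 2,"grip": 0.5},{"wx": 0,"wy": 0,"wz": 0,"dx": 0,"dy": 0,"dz": 3,"grip": 0.5},{"wx": 0,"wy": 0,"wz": 0,"dx": 0,"dy": 0,"dz": 4,"grip": 0.5},{"wx": 0,"wy": 0,"wz": 0,"dx": 0,"dy": 0,"dz": 4,"grip": 0.5}]}}

```text
t: 17.8
ee_pos: [0.6115, 0.07, 0.1721]
ee_rot: [-3.141, 0.0, 1.382]
ft_force: [1.6, 0.6, 0.4]
gripper_width: 0.0428
grasp_force: 0.0
```

>>> {"name": "send_rows", "arguments": {"moves": [{"wx": 0,"wy": 0,"wz": 0,"dx": 0,"dy": -4,"dz": 2,"grip": 0.5},{"wx": 0,"wy": 0,"wz": 0,"dx": -1,"dy": -4.5,"dz": 0,"grip": 0.5},{"wx": 0,"wy": 0,"wz": 0,"dx": -1,"dy": -4.5,"dz": 0,"grip": 0.5},{"wx": 0,"wy": 0,"wz": 0,"dx": -1,"dy": -4.5,"dz": 0,"grip": 0.5},{"wx": 0,"wy": 0,"wz": 0,"dx": -1,"dy": -4.5,"dz": 0,"grip": 0.5}]}}

```text
t: 18.3
ee_pos: [0.5715, -0.1516, 0.1916]
ee_rot: [3.14, 0.0, 1.383]
ft_force: [0.7, 0.2, 0.3]
gripper_width: 0.0429
grasp_force: 0.0
```

>>> {"name": "send_rows", "arguments": {"moves": [{"wx": 0,"wy": 0,"wz": 0,"dx": -1,"dy": -4.5,"dz": 0,"grip": 0.5},{"wx": 0,"wy": 0,"wz": 0,"dx": -1,"dy": -4.5,"dz": 0,"grip": 0.5},{"wx": 0,"wy": 0,"wz": 0,"dx": -1,"dy": -4.5,"dz": 0,"grip": 0.5},{"wx": 0,"wy": 0,"wz": 0,"dx": 0,"dy": 0,"dz": 0,"grip": 0.5},{"wx": 0,"wy": 0,"wz": 0,"dx": 0,"dy": 0,"dz": 0,"grip": 0.5}]}}

```text
t: 18.8
ee_pos: [0.5415, -0.286, 0.191]
ee_rot: [3.141, -0.0, 1.38]
ft_force: [-0.7, 0.1, -0.2]
gripper_width: 0.0427
grasp_force: 0.0
```

```bash
python3 - <<'E'
from h import *
f=cam("top");p=f["pixels"][:,:,::-1]
cv2.imwrite("pics/c6.png",cv2.resize(p[180:270,215:345],None,fx=6,fy=6,interpolation=cv2.INTER_CUBIC))
d=trace("bar","top")[0];print(d["conf"],rect(f,d["pixels"],.024))
E
```

```text
0.96 (((610.57470703125, 70.55509948730469), (260.02264404296875, 42.76210021972656), 79.4254379272461), array([[565.69775 , -53.324486],
       [607.73364 , -61.171974],
       [655.45166 , 194.4347  ],
       [613.4158  , 202.28217 ]], dtype=float32))
```

View pics/c6.png

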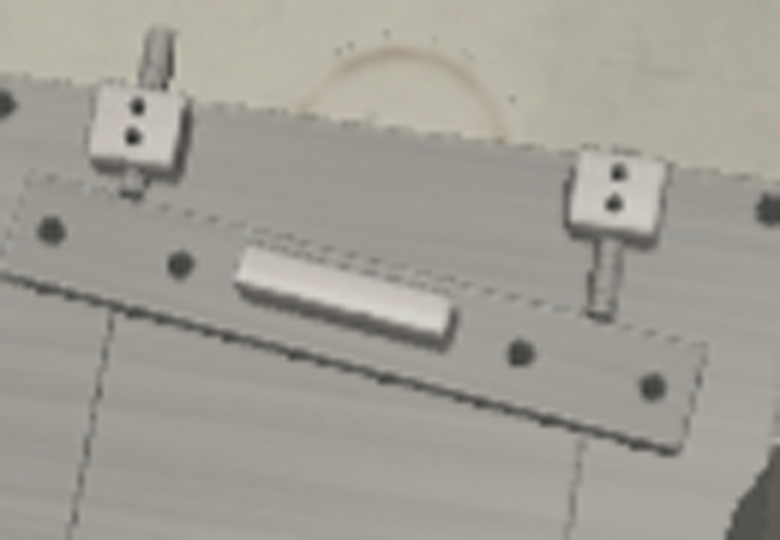

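```bash
python3 -c "
from station import *
print(sign_off())"
```

```text
the job is handed in; nothing more can be done
None
```

The guide bar is lying flat on the fixture plate with the rib up, one long side in light contact with both sprung tips (pressed in roughly 1 to 2 mm each). The gripper has let go and moved clear, and the job was handed in after about 19 s.

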